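# Set the nut runner's clutch and counter-hold the hidden bolt

### The arm

A 7-joint arm with a two-finger parallel gripper is mounted at the origin on the work surface. World frame = base frame: x ahead of the robot, y to its left, z up, the work surface at z = 0. Lengths are in mm, angles in degrees, forces in N, time in s.
With the tool pointing down it reaches from about 425 to 875 mm from the base axis. Payload 8.4 kg.
Tool frame: the origin (TCP) lies midway between the tips of the shut fingers; the grasp point (between the pads) lies 19 mm behind it; x points along the fingers, y is the direction in which the jaws open and shut, and the axes are right-handed (so a half turn about x gives the same grasp; the last joint's range is limited). The gripper opens to 85 mm and grips with 20 to 120 N. Pads are 22 mm wide; open, the fingers measure 114 mm over their backs; the gripper's body (76 mm by 85 mm) begins 54 mm behind the grasp point. The pads swing forward as they close: fully open they stand 13 mm farther back than shut.
Start: joints at [61.582, 19.091, 2.286, 83.961, -0.768, 76.965, -3.352], TCP at [251.18, -599.477, 231.308] pointing down, gripper open.
Joint ranges: [-147.57, 147.57], [-21.85, 119.76], [-74.77, 79.35], [14.55, 137.4], [-85.83, 265.84], [4.83, 119.75], [-152.11, 152.11]. Speed limits (degrees/s): [127.2, 127.2, 159.86, 159.86, 180, 180, 180].

### API

Orientations are given as [roll, pitch, yaw] about the fixed x, y, z axes, in that order (R = Rz(yaw) Ry(pitch) Rx(roll)).
In Python, from workcell import telemetry, read_camera, job, boxes_of, silhouettes, tip_of gives the robot as it stands. The module is installed in compiled form; this text tells all that it offers.
- The arm moves only by the shell command python3 -m inch 'ROWS' [OPENING]. ROWS is JSON, a list of rows, each an object of numbers: "dx", "dy", "dz": the shift along the tool's x, y, z in mm; "wx", "wy", "wz": the turn, a rotation vector about the tool's x, y, z in degrees. A call has 1 to 5 rows; each row shifts and turns the commanded pose from where the row before left it, along the tool's axes as they then stand; what a row does not reach is not made up. A row lasts 1/10 s, in which the tool goes at most 50 mm and 8.59 degrees, less where a joint would pass 70% of its speed; a pose out of reach is approached as far as the arm can. A call with a gripper value outside its range is refused whole. OPENING is the closure, from -1 (fully open) to 1 (shut), set as the call begins (- or left out, the last holds). The fingers move at their own pace and stop on an object; the grip force is fixed at half the most. Time passes only in rows, so rows that do not move let the fingers close. It gives the time, the measured TCP pose, the force and the opening at its end, in the units of the state.
- telemetry.get_state(): the state, without advancing time (a new reading comes with each control period).
- read_camera(name): name is "scene" or "top" or "wrist"; returns a dict with "img" (400x640x3 uint8, blue, green, red), "depth" (400x640 float32, mm along the optical axis (not along the pixel's ray), 0 where there is no reading), "K" (3x3 intrinsics, pixels), "k1" (the pictures are not rectified: a ray, as slopes to the right and down, at radius r is drawn at 1 + k1 r^2 times it, then the intrinsics apply), "R" (3x3) and "t" (3): a world point X has camera coordinates R X + t. Camera axes: x right, y down, z forward; pixel columns grow to the right and rows downward; lengths in mm; the calibration is good to about 2 mm. A picture is of the moment at which its call begins.
- job.sign_off(): hands the job in, once; it reports no verdict.
Trained networks look in a picture, given as the dict that the camera call returned (one of the last four; its "shot" number tells which), for a name from the list of things; names that differ only in an ending like _2 or _b are one class to them, and where a whole thing is asked for, a point or a joint stands for the part that bears it (a point fixed in the world has none). Each returns a list of dicts, best first, with "p" (0 to 1); they miss things now and then, are a little off and sometimes report something else, mostly with a low value. They report only what shows in the picture. A call takes as long as a camera call.
- boxes_of(picture, thing): "extent" ([left, top, right, bottom] in pixels, round what is visible of it).
- silhouettes(picture, thing): "pixels" (400x640 bool, what is visible of it) and "extent" ([left, top, right, bottom] in pixels, round what is visible of it).
- tip_of(picture, thing): "point" ([column, row] in pixels: a listed point, or the origin of a listed thing).
The state is a dict: "time": time; "joint_positions": joint angles; "qvel": joint speeds; "joint_torque": joint torques, N m; "tool_pos": TCP position; "tool_rot": TCP orientation; "force": force on the tool from outside, world axes, zero at the start; "moment": the same for the moment, N m; "grip_width": opening from 0.0 (shut) to 1.0 (fully open).
Only numpy, scipy, OpenCV 4.12 (cv2) and the standard library are available. Lean on these libraries where they do the work, as an engineer would, in place of code of your own. Each camera call takes 0.05 s, during which the arm holds its last target. There are 200 camera calls.

### The job

The slow nut runner on the lab bench is already turning, but the nut does not tighten because its bolt spins along with it. First turn the runner's clicking clutch sleeve to 4 (pointer at the four-dot mark), then reach down into the narrow gap between the bracket and the shaker, grasp the hidden hexagonal bolt head and keep it from turning until the nut has run up tight, which takes up to eight seconds of holding. Finish while still gripping the head, because the runner keeps pulling, and leave the other things on the bench where they are.

Things in the scene. Friction and masses are not known exactly. Their poses are not given: they have to be found in the camera images.
- fixture: Fixed assembly, differently placed and turned each time. Origin on the bench under the middle of the upright steel bracket plate; x points from the nut runner through the bracket to the white shaker, z up. In mm: plate x -3 to 3, 100 wide (y), top edge 105 high; gap x 3 to 51, floor 10 high; shaker x 51 to 251, 260 wide, top 98 high. The bolt axis runs along x at y 0, 75 high.
- gearbox (a point): Point on the top of the runner's grey gearbox, at (-118, 0, 90) mm in the fixture's frame. Gearbox x -175 to -60, 90 mm wide; its motor sticks out low to y -142 (top 78 high). On it lies the scale disc, 116 mm in diameter, top 95 mm above the bench. Socket and nut turn at x -60 to -5.
- bolt: Steel bolt in the gap behind the bracket, seen from above. Origin at the centre of its hexagonal head, (25, 0, 75) mm in the fixture's frame; x along the bolt axis. Head 24 mm across flats, 27.7 across corners, 14 thick. Turns about 0.6 rad/s about fixture x until held. Grasp from above, fingers closing along the fixture's y, at any angle of the flats. It pulls with at most 0.12 N m; 40 N grip is plenty.
- nut_run (a joint): How far the nut has been screwed up on the bolt, in rad: 0 loose at the start, 2.0 fully tight (a hard stop). It grows, by about 0.35 rad/s, only while the bolt head is kept from turning, and stays when the head is let go.
- clutch_sleeve (a joint): Sleeve angle, rad, growing clockwise seen from above. Six clicking detents: 1 at 0.0, 2 at 0.4, 3 at 0.8, 4 at 1.2, 5 at 1.6, 6 at 2.0; starts at 1, 2 or 3. Its black pointer runs over a fixed disc with marks of one to six dots; on 4 it points along fixture +x, straight at the bracket. A detent gives way at about 0.1 N m and pulls the sleeve to within 0.05 of its middle when let go.
- sleeve_grip (a point): Point on the axis of the upright round ribbed steel clutch sleeve at the height to grip it, at (-118, 0, 126) mm in the fixture's frame. Sleeve 46 mm in diameter, from 96 to 146 mm above the bench. It may be grasped from above at any yaw.
- dish: bystander: shallow clear dish, 90 mm wide, on the shaker's platform
- spare_nut: bystander: loose spare nut, a 26 mm steel ring 11 mm high, on the base plate beside the runner
- tube_rack: bystander: tube rack, 100 x 220 mm, 105 mm high with its tubes, on the bench at one side
- clear_box: bystander: open clear box, 160 x 200 x 60 mm, on the bench at one side
- wrench: bystander: wrench lying on the bench at one side
- jar: bystander: jar, 60 mm wide and 80 mm high
- vial_a: bystander: small vial, 24 mm wide and 45 mm high
- vial_b: bystander: small vial, 24 mm wide and 45 mm high

How it is judged (in metres and radians):
On the way, in this order (a step that is already met when the one before it is completed fails the run):
1. the sleeve stands on 4, let go, while the nut is still loose (value of joint clutch_sleeve between 1.08 and 1.32 rad and value of joint nut_run below 0.5 rad and contact force between the fingers and fixture below 0.5 N), for 0.3 s.
2. the fingers hold the bolt head and it has stopped turning (contact force between the fingers and bolt above 3 N and angular speed of bolt below 0.12 rad/s and distance between the grasp point and bolt below 0.025 m), for 0.3 s.
At the end, for the whole second after the job is handed in: The sleeve is on 4 (within 0.12 rad), the nut is tight (nut_run above 1.85 of 2.0 rad), and the bolt head is between the fingers (its centre within 25 mm of the grasp point, pressed with over 3 N) and not turning (below 0.12 rad/s) (all of step 2 and value of joint clutch_sleeve between 1.08 and 1.32 rad and value of joint nut_run above 1.85 rad); the arm keeps its last pose, push and grip.
It fails at once if a bystander was shoved more than 30 mm (distance of any of dish, spare_nut, tube_rack, clear_box, wrench, jar, vial_a, vial_b from where it was at the start of the episode above 0.03 m).
It also fails if it takes over 54 s, if anything falls off the work surface, if the arm or the gripper's body presses on something with over 40 N, if the wrist force passes 120 N, or if a joint passes its speed limit or range.

## Working session

There is one attempt and no reset: what is moved stays moved. The work goes in short steps, Python scripts to look and compute and a shell command to move; the robot and the scene stay as the last step left them, time stands still between calls to the robot, and variables do not carry over. Pictures are saved under pics/ and viewed, about 8 in all and at most 12, crops included, and the job is handed in when it is done.

```bash
mkdir -p pics
cat > h.py <<'E'
import numpy as np, cv2
from scipy.spatial.transform import Rotation as Ro
from workcell import telemetry, read_camera, job, boxes_of, silhouettes, tip_of
def ray(c,p):
    K=c["K"];d=np.array([(p[0]-K[0,2])/K[0,0],(p[1]-K[1,2])/K[1,1]]);u=d.copy()
    for _ in range(20): u=d/(1+c["k1"]*(u@u))
    return np.array([u[0],u[1],1.])
def at_z(c,p,z):
    R=np.array(c["R"]);o=-R.T@c["t"];v=R.T@ray(c,p);return o+v*(z-o[2])/v[2]
def at_d(c,p):
    R=np.array(c["R"]);d=c["depth"][int(round(p[1])),int(round(p[0]))];return R.T@(ray(c,p)*d-c["t"])
def proj(c,X):
    q=np.array(c["R"])@X+c["t"];u=q[:2]/q[2];u=u*(1+c["k1"]*(u@u));return np.array([c["K"][0,0]*u[0]+c["K"][0,2],c["K"][1,1]*u[1]+c["K"][1,2]])
def toolR():
    s=telemetry.get_state();return s,Ro.from_euler('xyz',s["tool_rot"],degrees=True).as_matrix()
E
python3 - <<'E'
from h import *
s=telemetry.get_state();print({k:np.round(v,2) for k,v in s.items()})
_,R=toolR();print(R.round(2))
for n in("top","scene"):
    c=read_camera(n);cv2.imwrite(f"pics/{n}0.png",c["img"])
    for t,z in(("gearbox",90),("bolt",75),("sleeve_grip",126),("fixture",0)):
        for r in tip_of(c,t)[:2]: print(n,t,round(r["p"],2),np.round(r["point"]),at_z(c,r["point"],z).round(1))
E
```

```text
{'time': np.float64(0.0), 'joint_positions': array([61.58, 19.13,  2.28, 84.01, -0.77, 76.96, -3.35]), 'qvel': array([ 0.01,  0.04, -0.09, -0.01,  0.07,  0.04,  0.01]), 'joint_torque': array([-0.000e+00, -6.586e+01,  1.370e+00, -4.056e+01,  2.000e-02,
        1.000e-02,  0.000e+00]), 'tool_pos': array([ 251.01, -599.09,  230.42]), 'tool_rot': array([-86.27,  89.91, 116.46]), 'force': array([-0.12, -0.66,  0.18]), 'moment': array([-0.01, -0.03, -0.01]), 'grip_width': np.float64(1.0)}
[[-0.    0.39 -0.92]
 [ 0.   -0.92 -0.39]
 [-1.   -0.    0.  ]]
top gearbox 0.62 [313. 198.] [500.5  11.8  90. ]
top bolt 0.38 [297. 153.] [631.4  61.   75. ]
top bolt 0.3 [449. 149.] [ 652.8 -380.6   75. ]
top sleeve_grip 0.75 [316. 193.] [511.8   2.7 126. ]
top sleeve_grip 0.26 [294. 153.] [622.4  67.6 126. ]
top fixture 0.84 [301. 165.] [605.3  50.9   0. ]
scene gearbox 0.57 [336. 195.] [493.7  10.   90. ]
scene bolt 0.47 [316. 239.] [632.5  65.4  75. ]
scene bolt 0.28 [239. 127.] [ 493.3 -420.4   75. ]
scene sleeve_grip 0.72 [334. 189.] [503.1  10.6 126. ]
scene fixture 0.68 [319. 242.] [601.2  44.2   0. ]
```

View pics/top0.png

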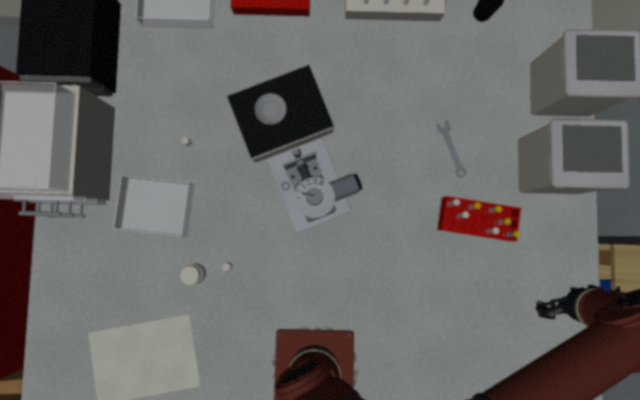

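```bash
python3 -m inch '[{"dx":-8,"dy":-33,"dz":-33},{"dx":-8,"dy":-33,"dz":-33},{"dx":-8,"dy":-33,"dz":-33},{"dx":-8,"dy":-33,"dz":-33},{"dx":-8,"dy":-33,"dz":-33}]' -1
python3 -m inch '[{"dy":-33,"dz":-33},{"dy":-33,"dz":-33},{"dy":-33,"dz":-33},{"dy":-33,"dz":-33},{"dy":-33,"dz":-33}]'
python3 -m inch '[{"dy":-33,"dz":-33},{"dy":-33,"dz":-33},{"dy":-33,"dz":-33},{"dy":-33,"dz":-33},{}]'
python3 - <<'E'
from h import *
c=read_camera("wrist");cv2.imwrite("pics/w1.png",c["img"])
print((-c["R"].T@c["t"]).round(1),telemetry.get_state()["time"])
for t,z in(("gearbox",90),("bolt",75),("sleeve_grip",126),("fixture",0)):
    for r in tip_of(c,t)[:2]: print(t,round(r["p"],2),np.round(r["point"]),at_z(c,r["point"],z).round(1))
for r in silhouettes(c,"bolt")[:2]: print("bolt",r["p"],r["extent"])
E
```

```text
[ 324.1 -570.4  373.7] 0.55invalid input at $[0]: expected keys dx, dy, dz, wx, wy, wz
invalid input at $[0]: expected keys dx, dy, dz, wx, wy, wz
invalid input at $[0]: expected keys dx, dy, dz, wx, wy, wz
```

View pics/w1.png

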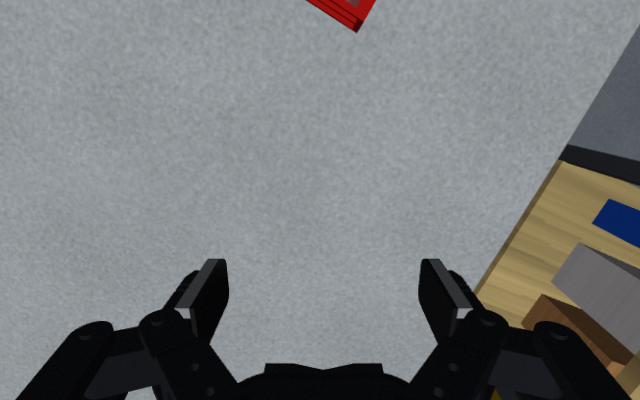

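```bash
python3 -m inch '[{"dx":-8,"dy":-33,"dz":-33,"wx":0,"wy":0,"wz":0},{"dx":-8,"dy":-33,"dz":-33,"wx":0,"wy":0,"wz":0},{"dx":-8,"dy":-33,"dz":-33,"wx":0,"wy":0,"wz":0},{"dx":-8,"dy":-33,"dz":-33,"wx":0,"wy":0,"wz":0},{"dx":-8,"dy":-33,"dz":-33,"wx":0,"wy":0,"wz":0}]' -1
python3 -m inch '[{"dx":0,"dy":-33,"dz":-33,"wx":0,"wy":0,"wz":0},{"dx":0,"dy":-33,"dz":-33,"wx":0,"wy":0,"wz":0},{"dx":0,"dy":-33,"dz":-33,"wx":0,"wy":0,"wz":0},{"dx":0,"dy":-33,"dz":-33,"wx":0,"wy":0,"wz":0},{"dx":0,"dy":-33,"dz":-33,"wx":0,"wy":0,"wz":0}]'
python3 -m inch '[{"dx":0,"dy":-33,"dz":-33,"wx":0,"wy":0,"wz":0},{"dx":0,"dy":-33,"dz":-33,"wx":0,"wy":0,"wz":0},{"dx":0,"dy":-33,"dz":-33,"wx":0,"wy":0,"wz":0},{"dx":0,"dy":-33,"dz":-33,"wx":0,"wy":0,"wz":0},{"dx":0,"dy":0,"dz":0,"wx":0,"wy":0,"wz":0}]'
python3 - <<'E'
from h import *
c=read_camera("wrist");cv2.imwrite("pics/w2.png",c["img"]);np.save("w2d.npy",c["depth"])
print((-c["R"].T@c["t"]).round(1),telemetry.get_state()["time"])
for t,z in(("gearbox",90),("bolt",75),("sleeve_grip",126),("fixture",0)):
    for r in tip_of(c,t)[:2]: print(t,round(r["p"],2),np.round(r["point"]),at_z(c,r["point"],z).round(1))
for t in("bolt","sleeve_grip","clutch_sleeve"):
  for r in boxes_of(c,t)[:2]: print(t,r["p"],r["extent"])
E
```

```text
time: 1.3
tool_pos: [340.0, -381.7, 271.8]
tool_rot: [92.5, 90.0, -64.7]
force: [1.9, 0.8, -0.3]
grip_width: 1.001
time: 1.8
tool_pos: [428.4, -165.8, 271.7]
tool_rot: [120.7, 89.9, -36.6]
force: [1.0, -0.5, -0.8]
grip_width: 1.005
time: 2.3
tool_pos: [499.9, 12.1, 271.7]
tool_rot: [-139.3, 89.8, 63.9]
force: [-0.7, -1.4, 0.7]
grip_width: 1.001
[572.4  41.5 414.3] 2.35
bolt 0.73 [330.  18.] [632.7  60.7  75. ]
sleeve_grip 0.94 [327. 184.] [498.8   6.  126. ]
fixture 0.64 [326.  58.] [605.9  52.7   0. ]
fixture 0.23 [ 24. 210.] [270.6 356.5   0. ]
bolt 0.67 [313.5, 6.6, 341.1, 34.9]
sleeve_grip 0.92 [298.0, 151.1, 357.7, 217.5]
clutch_sleeve 0.88 [298.6, 146.6, 353.8, 213.0]
```

View pics/w2.png

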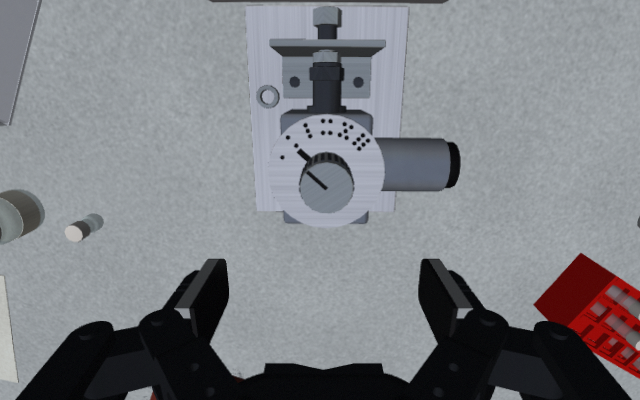

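Run:
```python
from h import *
c=read_camera("wrist");D=c["depth"]
s,R=toolR();print(s["tool_pos"],R.round(3).tolist(), np.degrees(np.arctan2(R[1,1],R[0,1])))
vv,uu=np.mgrid[0:250,200:480];P=np.array([at_d(c,(u,v)) for u,v in zip(uu.ravel(),vv.ravel())])
P=P[D[0:250,200:480].ravel()>0]
def band(a,b,cx,cy,r): 
    m=(P[:,2]>a)&(P[:,2]<b)&(np.hypot(P[:,0]-cx,P[:,1]-cy)<r);return P[m]
for nm,q in(("disc",band(92,98,499,8,75)),("sleeve",band(140,152,499,8,40)),("plate",band(101,109,605,52,70))):
    if len(q)<5: print(nm,len(q));continue
    (x,y),(w,h),a=cv2.minAreaRect(q[:,:2].astype(np.float32)); cc,rr=cv2.minEnclosingCircle(q[:,:2].astype(np.float32))
    print(nm,len(q),"rect",round(x,1),round(y,1),round(w,1),round(h,1),round(a,2),"circ",np.round(cc,1),round(rr,1),"z",np.median(q[:,2]).round(1))
cv2.imwrite("pics/w2c.png",cv2.resize(c["img"][0:230,240:480],None,fx=2.5,fy=2.5,interpolation=cv2.INTER_CUBIC))
```

```text
[498.6408381    4.23560063 271.410624  ] [[0.0, 0.385, -0.923], [-0.0, -0.923, -0.385], [-1.0, 0.0, -0.0]] -67.36265842932981
disc 7851 rect 500.7 7.7 115.2 115.0 54.73 circ [500.7   7.6] 58.1 z 94.7
sleeve 2269 rect 500.8 7.9 45.6 45.2 62.55 circ [501.4   7.9] 23.4 z 145.7
plate 825 rect 608.6 54.3 5.8 99.8 23.27 circ [609.   54.5] 49.9 z 104.6
```

View pics/w2c.png

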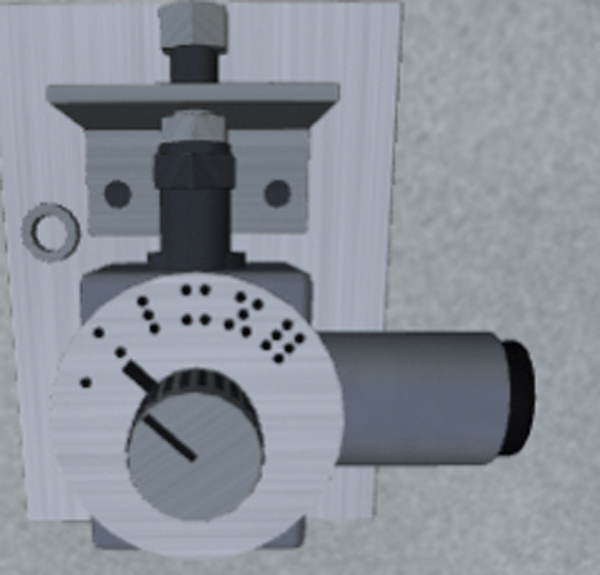

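```bash
python3 -m inch '[{"dx":15,"dy":-2.5,"dz":-3.4,"wx":0,"wy":0,"wz":0},{"dx":20,"dy":0,"dz":0,"wx":-7.8,"wy":0,"wz":0},{"dx":25,"dy":0,"dz":0,"wx":-7.8,"wy":0,"wz":0},{"dx":25,"dy":0,"dz":0,"wx":-7.8,"wy":0,"wz":0},{"dx":15,"dy":0,"dz":0,"wx":-7.8,"wy":0,"wz":0}]' -1
python3 -m inch '[{"dx":0,"dy":0,"dz":0,"wx":-7.8,"wy":0,"wz":0},{"dx":0,"dy":0,"dz":0,"wx":-7.8,"wy":0,"wz":0},{"dx":0,"dy":0,"dz":0,"wx":0,"wy":0,"wz":0},{"dx":0,"dy":0,"dz":0,"wx":0,"wy":0,"wz":0}]'
cat > go.py <<'E'
import sys
from h import *
s,R=toolR();x=np.array([float(a) for a in sys.argv[1:4]])
print("t",s["time"],"pos",s["tool_pos"].round(1) if hasattr(s["tool_pos"],"round") else s["tool_pos"],"yaw_y",np.degrees(np.arctan2(R[1,1],R[0,1])).round(2),"x",R[:,0].round(3),"tool shift",(R.T@(x-s["tool_pos"])).round(1),"q",np.round(s["joint_positions"],1),"F",np.round(s["force"],1),"M",np.round(s["moment"],2),"g",round(s["grip_width"],3))
E
python3 go.py 500.8 7.8 107
```

```text
time: 3.25
tool_pos: [499.7, 8.8, 168.5]
tool_rot: [-59.8, 89.8, 174.5]
force: [0.1, 0.2, 0.6]
grip_width: 1.005
time: 3.65
tool_pos: [500.7, 8.8, 170.8]
tool_rot: [-88.3, 90.0, 161.0]
force: [0.0, 0.0, -0.3]
grip_width: 1.001
t 3.65 pos [500.7   8.8 170.8] yaw_y -20.71 x [-0.  0. -1.] tool shift [63.8  0.5  0.9] q [ 26.6   6.7 -34.6 107.4   4.1  67.2 -30.1] F [ 0.   0.  -0.3] M [ 0.05 -0.05 -0.  ] g 1.001
```

```bash
python3 -m inch '[{"dx":20,"dy":0.5,"dz":0.9,"wx":0,"wy":0,"wz":0},{"dx":25,"dy":0,"dz":0,"wx":0,"wy":0,"wz":0},{"dx":18,"dy":0,"dz":0,"wx":0,"wy":0,"wz":0},{"dx":0,"dy":0,"dz":0,"wx":0,"wy":0,"wz":0},{"dx":0,"dy":0,"dz":0,"wx":0,"wy":0,"wz":0}]'
python3 -m inch '[{"dx":0,"dy":0,"dz":0,"wx":0,"wy":0,"wz":0},{"dx":0,"dy":0,"dz":0,"wx":0,"wy":0,"wz":0},{"dx":0,"dy":0,"dz":0,"wx":0,"wy":0,"wz":0},{"dx":0,"dy":0,"dz":0,"wx":0,"wy":0,"wz":0},{"dx":0,"dy":0,"dz":0,"wx":0,"wy":0,"wz":0}]' 1
python3 go.py 500.8 7.8 107
```

```text
time: 4.15
tool_pos: [501.1, 7.9, 108.6]
tool_rot: [-121.3, 90.0, 128.2]
force: [0.6, 0.0, -0.4]
grip_width: 1.001
time: 4.65
tool_pos: [500.2, 8.4, 109.3]
tool_rot: [-64.5, 89.9, -175.0]
force: [-10.4, 1.9, 13.3]
grip_width: 0.524
t 4.65 pos [500.2   8.4 109.3] yaw_y -20.46 x [-0.002 -0.    -1.   ] tool shift [2.3 0.7 0.3] q [ 25.7  10.6 -34.4 111.3   6.9  60.1 -32.2] F [-10.4   1.9  13.3] M [ 0.26  1.86 -0.07] g 0.524
```

```bash
python3 -m inch '[{"dx":0,"dy":0,"dz":0,"wx":7.7,"wy":0,"wz":0},{"dx":0,"dy":0,"dz":0,"wx":7.7,"wy":0,"wz":0},{"dx":0,"dy":0,"dz":0,"wx":7.7,"wy":0,"wz":0},{"dx":0,"dy":0,"dz":0,"wx":7.7,"wy":0,"wz":0},{"dx":0,"dy":0,"dz":0,"wx":7.7,"wy":0,"wz":0}]'
python3 -m inch '[{"dx":0,"dy":0,"dz":0,"wx":7.7,"wy":0,"wz":0},{"dx":0,"dy":0,"dz":0,"wx":0,"wy":0,"wz":0},{"dx":0,"dy":0,"dz":0,"wx":0,"wy":0,"wz":0},{"dx":0,"dy":0,"dz":0,"wx":0,"wy":0,"wz":0}]'
python3 go.py 500.8 7.8 107
```

```text
time: 5.15
tool_pos: [499.4, 9.0, 109.3]
tool_rot: [-34.6, 89.8, 176.2]
force: [-14.9, 4.5, 16.5]
grip_width: 0.526
time: 5.55
tool_pos: [499.4, 9.1, 109.3]
tool_rot: [-30.2, 89.8, 173.2]
force: [-14.2, 4.4, 15.7]
grip_width: 0.526
t 5.55 pos [499.4   9.1 109.3] yaw_y -66.62 x [-0.003  0.    -1.   ] tool shift [ 2.3  1.8 -0.8] q [ 21.3  10.  -29.6 111.6   5.6  60.  -77.5] F [-14.2   4.4  15.7] M [ 0.71  2.81 -0.2 ] g 0.526
```

```bash
python3 -m inch '[{"dx":0,"dy":0,"dz":0,"wx":0,"wy":0,"wz":0},{"dx":0,"dy":0,"dz":0,"wx":0,"wy":0,"wz":0},{"dx":0,"dy":0,"dz":0,"wx":0,"wy":0,"wz":0},{"dx":0,"dy":0,"dz":0,"wx":0,"wy":0,"wz":0},{"dx":-20,"dy":0,"dz":0,"wx":0,"wy":0,"wz":0}]' -1
python3 -m inch '[{"dx":-35,"dy":0,"dz":0,"wx":0,"wy":0,"wz":0},{"dx":-45,"dy":0,"dz":0,"wx":0,"wy":0,"wz":0},{"dx":-45,"dy":0,"dz":0,"wx":0,"wy":0,"wz":0},{"dx":-10,"dy":0,"dz":0,"wx":0,"wy":0,"wz":0},{"dx":0,"dy":0,"dz":0,"wx":0,"wy":0,"wz":0}]'
python3 - <<'E'
from h import *
c=read_camera("wrist")
cv2.imwrite("pics/w3c.png",cv2.resize(c["img"][0:230,240:480],None,fx=2.5,fy=2.5,interpolation=cv2.INTER_CUBIC))
for r in tip_of(c,"bolt")[:1]: print(round(r["p"],2),np.round(r["point"]),at_z(c,r["point"],75).round(1))
E
python3 go.py 631.6 64.2 200
```

```text
time: 6.05
tool_pos: [499.5, 7.5, 126.5]
tool_rot: [-28.1, 89.8, 175.2]
force: [-0.3, -0.5, -0.2]
grip_width: 0.998
time: 6.55
tool_pos: [502.1, 7.7, 265.1]
tool_rot: [150.8, 89.8, -5.9]
force: [-0.3, 1.0, -0.5]
grip_width: 1.004
0.9 [324.  19.] [631.   60.6  75. ]
t 6.65 pos [500.6   7.6 262.1] yaw_y -66.68 x [-0.001  0.    -1.   ] tool shift [ 6.190e+01 -1.000e-01 -1.427e+02] q [ 22.9   2.5 -29.4 100.2   1.2  77.7 -73.5] F [-0.8 -0.5 -0.8] M [-0.05  0.01  0.01] g 1.0
```

View pics/w3c.png

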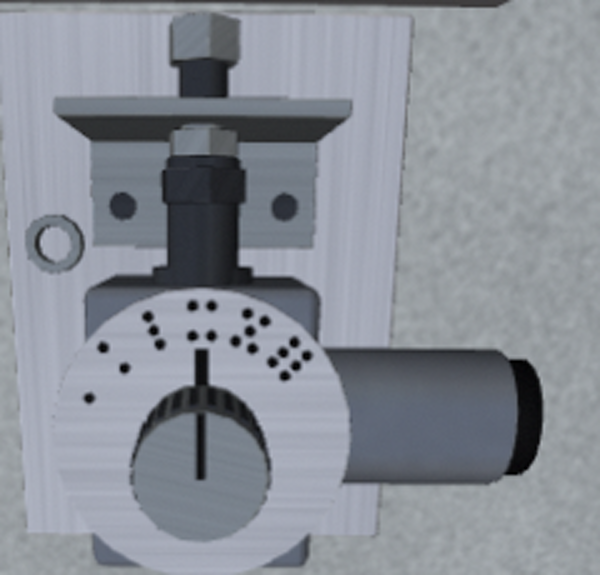

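```bash
python3 -m inch '[{"dx":0,"dy":0,"dz":-36,"wx":0,"wy":0,"wz":0},{"dx":10,"dy":0,"dz":-36,"wx":0,"wy":0,"wz":0},{"dx":22,"dy":0,"dz":-36,"wx":0,"wy":0,"wz":0},{"dx":22,"dy":0,"dz":-34.7,"wx":0,"wy":0,"wz":0},{"dx":8,"dy":0,"dz":0,"wx":0,"wy":0,"wz":0}]'
python3 -m inch '[{"dx":0,"dy":0,"dz":0,"wx":0,"wy":0,"wz":0},{"dx":0,"dy":0,"dz":0,"wx":0,"wy":0,"wz":0},{"dx":0,"dy":0,"dz":0,"wx":0,"wy":0,"wz":0}]'
python3 go.py 631.6 64.2 57
python3 - <<'E'
from h import *
c=read_camera("wrist");cv2.imwrite("pics/w4.png",c["img"])
o=np.array([608.6,54.3,0]);a=np.radians(23.3);ex=np.array([np.cos(a),np.sin(a),0])
print(proj(c,o+25*ex+[0,0,75]), [(r["p"],r["point"],at_z(c,r["point"],75)) for r in tip_of(c,"bolt")[:1]])
E
```

```text
time: 7.15
tool_pos: [632.2, 66.3, 194.7]
tool_rot: [-37.9, 89.5, 165.6]
force: [-0.6, -0.6, -1.2]
grip_width: 0.999
time: 7.45
tool_pos: [631.9, 63.7, 202.4]
tool_rot: [135.0, 89.9, -21.7]
force: [-0.2, -0.6, 0.8]
grip_width: 1.0
t 7.45 pos [631.9  63.7 202.4] yaw_y -66.7 x [ 0.001 -0.001 -1.   ] tool shift [145.4  -0.7   0.2] q [ 14.2  21.2 -30.9  87.1  11.2  74.7 -84.6] F [-0.2 -0.6  0.8] M [-0.01 -0.02  0.05] g 1.0
[320.31769229 186.40468984] [(0.74, [260.1, 228.4], array([575.20853246,  97.72804163,  75.        ]))]
```

View pics/w4.png

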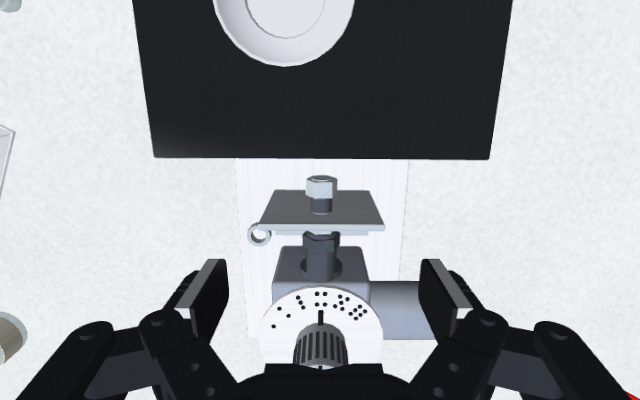

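The bolt head shows at about (321,187), which matches my predicted (320,186). The network's hit at (260,228) is the spare nut. The pointer is on 4, so I'm descending.

```bash
python3 -m inch '[{"dx":25,"dy":-0.7,"dz":0.2,"wx":0,"wy":0,"wz":0},{"dx":35,"dy":0,"dz":0,"wx":0,"wy":0,"wz":0},{"dx":30,"dy":0,"dz":0,"wx":0,"wy":0,"wz":0},{"dx":25,"dy":0,"dz":0,"wx":0,"wy":0,"wz":0},{"dx":15,"dy":0,"dz":0,"wx":0,"wy":0,"wz":0}]'
python3 -m inch '[{"dx":15,"dy":0,"dz":0,"wx":0,"wy":0,"wz":0},{"dx":0,"dy":0,"dz":0,"wx":0,"wy":0,"wz":0},{"dx":0,"dy":0,"dz":0,"wx":0,"wy":0,"wz":0}]'
python3 go.py 631.6 64.2 57
```

```text
time: 8.05
tool_pos: [630.9, 64.2, 70.1]
tool_rot: [4.7, 89.9, -152.0]
force: [1.0, -0.8, 0.3]
grip_width: 1.0
time: 8.35
tool_pos: [632.1, 64.9, 57.2]
tool_rot: [165.3, 89.9, 8.6]
force: [-1.1, 0.8, 0.7]
grip_width: 1.0
t 8.35 pos [632.1  64.9  57.2] yaw_y -66.67 x [ 0.001  0.    -1.   ] tool shift [0.2 0.5 0.8] q [ 12.7  28.5 -29.2  95.4  15.6  60.1 -88. ] F [-1.1  0.8  0.7] M [-0.05 -0.01 -0.02] g 1.0
```

```bash
python3 -m inch '[{"dx":0,"dy":0,"dz":0,"wx":0,"wy":0,"wz":0},{"dx":0,"dy":0,"dz":0,"wx":0,"wy":0,"wz":0},{"dx":0,"dy":0,"dz":0,"wx":0,"wy":0,"wz":0},{"dx":0,"dy":0,"dz":0,"wx":0,"wy":0,"wz":0},{"dx":0,"dy":0,"dz":0,"wx":0,"wy":0,"wz":0}]' 1
python3 -m inch '[{"dx":0,"dy":0,"dz":0,"wx":0,"wy":0,"wz":0},{"dx":0,"dy":0,"dz":0,"wx":0,"wy":0,"wz":0},{"dx":0,"dy":0,"dz":0,"wx":0,"wy":0,"wz":0},{"dx":0,"dy":0,"dz":0,"wx":0,"wy":0,"wz":0},{"dx":0,"dy":0,"dz":0,"wx":0,"wy":0,"wz":0}]'
python3 go.py 631.6 64.2 57
```

```text
time: 8.85
tool_pos: [631.7, 65.3, 57.0]
tool_rot: [-163.1, 90.0, 40.3]
force: [-1.8, -0.4, 4.8]
grip_width: 0.287
time: 9.35
tool_pos: [631.7, 65.3, 57.0]
tool_rot: [-164.7, 90.0, 38.6]
force: [-2.0, 1.5, 6.1]
grip_width: 0.286
t 9.35 pos [631.7  65.3  57. ] yaw_y -66.65 x [ 0.  0. -1.] tool shift [-0.   0.9  0.6] q [ 12.7  28.5 -29.2  95.4  15.6  60.1 -88. ] F [-2.   1.5  6.1] M [0.17 0.57 0.07] g 0.286
```

```bash
python3 -m inch '[{"dx":0,"dy":0,"dz":0,"wx":0,"wy":0,"wz":0},{"dx":0,"dy":0,"dz":0,"wx":0,"wy":0,"wz":0},{"dx":0,"dy":0,"dz":0,"wx":0,"wy":0,"wz":0},{"dx":0,"dy":0,"dz":0,"wx":0,"wy":0,"wz":0},{"dx":0,"dy":0,"dz":0,"wx":0,"wy":0,"wz":0}]'
python3 -m inch '[{"dx":0,"dy":0,"dz":0,"wx":0,"wy":0,"wz":0},{"dx":0,"dy":0,"dz":0,"wx":0,"wy":0,"wz":0},{"dx":0,"dy":0,"dz":0,"wx":0,"wy":0,"wz":0},{"dx":0,"dy":0,"dz":0,"wx":0,"wy":0,"wz":0},{"dx":0,"dy":0,"dz":0,"wx":0,"wy":0,"wz":0}]'
python3 -m inch '[{"dx":0,"dy":0,"dz":0,"wx":0,"wy":0,"wz":0},{"dx":0,"dy":0,"dz":0,"wx":0,"wy":0,"wz":0},{"dx":0,"dy":0,"dz":0,"wx":0,"wy":0,"wz":0},{"dx":0,"dy":0,"dz":0,"wx":0,"wy":0,"wz":0},{"dx":0,"dy":0,"dz":0,"wx":0,"wy":0,"wz":0}]'
python3 -m inch '[{"dx":0,"dy":0,"dz":0,"wx":0,"wy":0,"wz":0},{"dx":0,"dy":0,"dz":0,"wx":0,"wy":0,"wz":0},{"dx":0,"dy":0,"dz":0,"wx":0,"wy":0,"wz":0},{"dx":0,"dy":0,"dz":0,"wx":0,"wy":0,"wz":0},{"dx":0,"dy":0,"dz":0,"wx":0,"wy":0,"wz":0}]'
python3 -m inch '[{"dx":0,"dy":0,"dz":0,"wx":0,"wy":0,"wz":0},{"dx":0,"dy":0,"dz":0,"wx":0,"wy":0,"wz":0},{"dx":0,"dy":0,"dz":0,"wx":0,"wy":0,"wz":0},{"dx":0,"dy":0,"dz":0,"wx":0,"wy":0,"wz":0},{"dx":0,"dy":0,"dz":0,"wx":0,"wy":0,"wz":0}]'
python3 -m inch '[{"dx":0,"dy":0,"dz":0,"wx":0,"wy":0,"wz":0},{"dx":0,"dy":0,"dz":0,"wx":0,"wy":0,"wz":0},{"dx":0,"dy":0,"dz":0,"wx":0,"wy":0,"wz":0},{"dx":0,"dy":0,"dz":0,"wx":0,"wy":0,"wz":0},{"dx":0,"dy":0,"dz":0,"wx":0,"wy":0,"wz":0}]'
python3 -m inch '[{"dx":0,"dy":0,"dz":0,"wx":0,"wy":0,"wz":0},{"dx":0,"dy":0,"dz":0,"wx":0,"wy":0,"wz":0},{"dx":0,"dy":0,"dz":0,"wx":0,"wy":0,"wz":0},{"dx":0,"dy":0,"dz":0,"wx":0,"wy":0,"wz":0},{"dx":0,"dy":0,"dz":0,"wx":0,"wy":0,"wz":0}]'
python3 -m inch '[{"dx":0,"dy":0,"dz":0,"wx":0,"wy":0,"wz":0},{"dx":0,"dy":0,"dz":0,"wx":0,"wy":0,"wz":0},{"dx":0,"dy":0,"dz":0,"wx":0,"wy":0,"wz":0},{"dx":0,"dy":0,"dz":0,"wx":0,"wy":0,"wz":0},{"dx":0,"dy":0,"dz":0,"wx":0,"wy":0,"wz":0}]'
python3 go.py 631.6 64.2 57
python3 - <<'E'
from h import *
c=read_camera("wrist");cv2.imwrite("pics/w5.png",c["img"])
E
```

```text
time: 9.85
tool_pos: [631.8, 65.2, 57.0]
tool_rot: [-171.6, 90.0, 31.7]
force: [-2.0, -0.5, 6.0]
grip_width: 0.29
time: 10.35
tool_pos: [631.8, 65.3, 57.0]
tool_rot: [-166.6, 90.0, 36.7]
force: [-2.8, 0.2, 5.7]
grip_width: 0.29
time: 10.85
tool_pos: [631.7, 65.2, 57.0]
tool_rot: [-167.6, 90.0, 35.7]
force: [-1.1, 1.0, 5.9]
grip_width: 0.293
time: 11.35
tool_pos: [631.7, 65.2, 57.0]
tool_rot: [-169.3, 90.0, 34.0]
force: [-1.5, 0.8, 5.9]
grip_width: 0.286
time: 11.85
tool_pos: [631.8, 65.2, 57.0]
tool_rot: [-167.6, 90.0, 35.8]
force: [-2.5, 0.8, 6.2]
grip_width: 0.288
time: 12.35
tool_pos: [631.7, 65.2, 56.9]
tool_rot: [-161.8, 90.0, 41.5]
force: [-1.9, 0.8, 5.9]
grip_width: 0.292
time: 12.85
tool_pos: [631.7, 65.2, 56.9]
tool_rot: [-165.9, 90.0, 37.5]
force: [-2.4, 0.1, 5.3]
grip_width: 0.289
time: 13.35
tool_pos: [631.7, 65.3, 57.0]
tool_rot: [-166.8, 90.0, 36.5]
force: [-2.6, 1.3, 6.6]
grip_width: 0.29
t 13.35 pos [631.7  65.3  57. ] yaw_y -66.65 x [ 0.  0. -1.] tool shift [-0.   0.9  0.6] q [ 12.7  28.5 -29.2  95.4  15.6  60.1 -88. ] F [-2.6  1.3  6.6] M [0.16 0.55 0.01] g 0.29
```

View pics/w5.png

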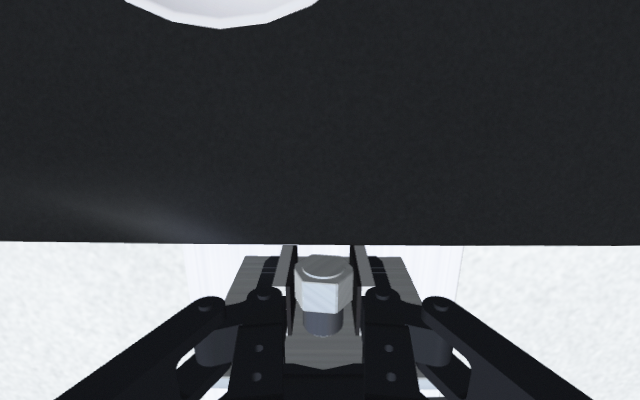

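```bash
python3 -m inch '[{"dx":0,"dy":0,"dz":0,"wx":0,"wy":0,"wz":0},{"dx":0,"dy":0,"dz":0,"wx":0,"wy":0,"wz":0},{"dx":0,"dy":0,"dz":0,"wx":0,"wy":0,"wz":0},{"dx":0,"dy":0,"dz":0,"wx":0,"wy":0,"wz":0},{"dx":0,"dy":0,"dz":0,"wx":0,"wy":0,"wz":0}]'
python3 -m inch '[{"dx":0,"dy":0,"dz":0,"wx":0,"wy":0,"wz":0},{"dx":0,"dy":0,"dz":0,"wx":0,"wy":0,"wz":0},{"dx":0,"dy":0,"dz":0,"wx":0,"wy":0,"wz":0},{"dx":0,"dy":0,"dz":0,"wx":0,"wy":0,"wz":0},{"dx":0,"dy":0,"dz":0,"wx":0,"wy":0,"wz":0}]'
python3 -m inch '[{"dx":0,"dy":0,"dz":0,"wx":0,"wy":0,"wz":0},{"dx":0,"dy":0,"dz":0,"wx":0,"wy":0,"wz":0},{"dx":0,"dy":0,"dz":0,"wx":0,"wy":0,"wz":0},{"dx":0,"dy":0,"dz":0,"wx":0,"wy":0,"wz":0},{"dx":0,"dy":0,"dz":0,"wx":0,"wy":0,"wz":0}]'
python3 -m inch '[{"dx":0,"dy":0,"dz":0,"wx":0,"wy":0,"wz":0},{"dx":0,"dy":0,"dz":0,"wx":0,"wy":0,"wz":0},{"dx":0,"dy":0,"dz":0,"wx":0,"wy":0,"wz":0},{"dx":0,"dy":0,"dz":0,"wx":0,"wy":0,"wz":0},{"dx":0,"dy":0,"dz":0,"wx":0,"wy":0,"wz":0}]'
python3 -m inch '[{"dx":0,"dy":0,"dz":0,"wx":0,"wy":0,"wz":0},{"dx":0,"dy":0,"dz":0,"wx":0,"wy":0,"wz":0},{"dx":0,"dy":0,"dz":0,"wx":0,"wy":0,"wz":0},{"dx":0,"dy":0,"dz":0,"wx":0,"wy":0,"wz":0},{"dx":0,"dy":0,"dz":0,"wx":0,"wy":0,"wz":0}]'
python3 -m inch '[{"dx":0,"dy":0,"dz":0,"wx":0,"wy":0,"wz":0},{"dx":0,"dy":0,"dz":0,"wx":0,"wy":0,"wz":0},{"dx":0,"dy":0,"dz":0,"wx":0,"wy":0,"wz":0},{"dx":0,"dy":0,"dz":0,"wx":0,"wy":0,"wz":0},{"dx":0,"dy":0,"dz":0,"wx":0,"wy":0,"wz":0}]'
python3 -m inch '[{"dx":0,"dy":0,"dz":0,"wx":0,"wy":0,"wz":0},{"dx":0,"dy":0,"dz":0,"wx":0,"wy":0,"wz":0},{"dx":0,"dy":0,"dz":0,"wx":0,"wy":0,"wz":0},{"dx":0,"dy":0,"dz":0,"wx":0,"wy":0,"wz":0},{"dx":0,"dy":0,"dz":0,"wx":0,"wy":0,"wz":0}]'
python3 -m inch '[{"dx":0,"dy":0,"dz":0,"wx":0,"wy":0,"wz":0},{"dx":0,"dy":0,"dz":0,"wx":0,"wy":0,"wz":0},{"dx":0,"dy":0,"dz":0,"wx":0,"wy":0,"wz":0},{"dx":0,"dy":0,"dz":0,"wx":0,"wy":0,"wz":0},{"dx":0,"dy":0,"dz":0,"wx":0,"wy":0,"wz":0}]'
python3 -m inch '[{"dx":0,"dy":0,"dz":0,"wx":0,"wy":0,"wz":0},{"dx":0,"dy":0,"dz":0,"wx":0,"wy":0,"wz":0},{"dx":0,"dy":0,"dz":0,"wx":0,"wy":0,"wz":0},{"dx":0,"dy":0,"dz":0,"wx":0,"wy":0,"wz":0},{"dx":0,"dy":0,"dz":0,"wx":0,"wy":0,"wz":0}]'
python3 -m inch '[{"dx":0,"dy":0,"dz":0,"wx":0,"wy":0,"wz":0},{"dx":0,"dy":0,"dz":0,"wx":0,"wy":0,"wz":0},{"dx":0,"dy":0,"dz":0,"wx":0,"wy":0,"wz":0},{"dx":0,"dy":0,"dz":0,"wx":0,"wy":0,"wz":0},{"dx":0,"dy":0,"dz":0,"wx":0,"wy":0,"wz":0}]'
python3 go.py 631.6 64.2 57
python3 - <<'E'
from h import *
c=read_camera("wrist");cv2.imwrite("pics/w6.png",c["img"])
E
```

```text
time: 13.9
tool_pos: [631.8, 65.3, 57.0]
tool_rot: [-171.7, 90.0, 31.7]
force: [-1.7, 0.5, 6.7]
grip_width: 0.283
time: 14.4
tool_pos: [631.7, 65.3, 57.0]
tool_rot: [-168.6, 90.0, 34.8]
force: [-2.4, 0.2, 5.6]
grip_width: 0.29
time: 14.9
tool_pos: [631.7, 65.2, 57.0]
tool_rot: [-163.0, 90.0, 40.3]
force: [-2.8, 0.7, 6.0]
grip_width: 0.293
time: 15.4
tool_pos: [631.7, 65.2, 57.0]
tool_rot: [-159.1, 90.0, 44.2]
force: [-1.6, -0.2, 6.5]
grip_width: 0.291
time: 15.9
tool_pos: [631.7, 65.2, 57.0]
tool_rot: [-165.2, 90.0, 38.1]
force: [-2.6, 1.3, 6.0]
grip_width: 0.286
time: 16.4
tool_pos: [631.7, 65.2, 57.0]
tool_rot: [-164.2, 90.0, 39.1]
force: [-1.8, 0.5, 5.1]
grip_width: 0.288
time: 16.9
tool_pos: [631.7, 65.3, 57.0]
tool_rot: [-160.9, 90.0, 42.4]
force: [-2.3, 1.0, 5.4]
grip_width: 0.288
time: 17.4
tool_pos: [631.7, 65.3, 57.0]
tool_rot: [-166.6, 90.0, 36.8]
force: [-2.2, 0.1, 6.0]
grip_width: 0.288
time: 17.9
tool_pos: [631.7, 65.2, 57.0]
tool_rot: [-164.7, 90.0, 38.7]
force: [-1.9, 0.4, 5.6]
grip_width: 0.286
time: 18.4
tool_pos: [631.8, 65.2, 57.0]
tool_rot: [-164.7, 90.0, 38.7]
force: [-1.8, 0.9, 5.8]
grip_width: 0.29
t 18.4 pos [631.8  65.2  57. ] yaw_y -66.66 x [ 0.  0. -1.] tool shift [-0.   0.9  0.6] q [ 12.7  28.5 -29.2  95.4  15.6  60.1 -88. ] F [-1.8  0.9  5.8] M [ 0.2   0.57 -0.01] g 0.29
```

Run:
```python
from h import *
a,b=[cv2.imread(f"pics/w{i}.png")[250:330,296:354].astype(int) for i in(5,6)]
print("head change",abs(a-b).mean(), "whole", abs(cv2.imread("pics/w5.png").astype(int)-cv2.imread("pics/w6.png")).mean())
job.sign_off()
```

```text
head change 0.9460488505747127 whole 0.8026315104166667
the job is handed in; nothing more can be done
```

I turned the clutch sleeve from 2 to 4. Then I gripped the bolt head and held it for about 9.5 s, and handed the job in at about 18.5 s with the head still gripped.

**Sleeve:** I turned it clockwise by 46° and let go. A close-up picture afterwards showed the pointer at the four-dot mark. The sleeve was not looked at again after the bolt was gripped.

**Bolt head:** The fingers closed across the flats, with the opening steady at about 24.5 mm. Two pictures about 5 s apart showed no visible change at the head (average difference about 0.9 grey levels, the same as the rest of the image), so it was not turning. The wrist force stayed around 6 N.

**Not measured:** I could not read how tight the nut was. That it is tight rests on the hold time: at about 0.35 rad/s, 2.0 rad takes about 6 s. I did not re-measure the other things on the bench at the end, but the wrist force showed no sign of touching any of them.

**Disagreement:** In one picture the network marked the spare nut as the bolt. I ignored that and used the position from the depth camera, which matched the picture.

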